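Hook the shelf arm into the slotted post and press it home

ROBOT

A 6-joint arm with a two-finger parallel gripper is mounted at the origin on the work surface. World frame = base frame: x ahead of the robot, y to its left, z up, the work surface at z = 0. Lengths are in m, angles in rad, forces in N, time in s.
With the tool pointing down it reaches from about 0.275 to 0.85 m from the base axis. Payload 5.2 kg.
Tool frame: the origin (TCP) lies on the centre line of the jaws, within the pads' length; the fingertips stand 14 mm ahead of it and the grasp point (between the pads) lies 5 mm behind it (nose_length is the distance from the TCP to the fingertips, in m); x points along the fingers, z is the direction in which the jaws open and shut, and the axes are right-handed (so a half turn about x gives the same grasp; the last joint's range is limited). The gripper opens to 85 mm and grips with 20 to 120 N. Pads are 22 mm wide; open, the fingers measure 114 mm over their backs; the gripper's body (76 mm by 85 mm) begins 54 mm behind the grasp point. The pads swing forward as they close: fully open they stand 13 mm farther back than shut.
Start: joints at [1.096, 0.259, 1.535, -0, 1.348, -0.203], TCP at [0.148, 0.53, 0.245] pointing down, gripper open.
Joint ranges: [-3.14, 3.14], [-0.91, 2.08], [0.19, 2.58], [-1.22, 4.36], [0.22, 2.71], [-3.12, 3.12]. Speed limits (rad/s): [2.57, 2.57, 3.14, 3.14, 3.14, 3.14].

INTERFACE

Orientations are given as a unit quaternion [x, y, z, w].
In Python, from bench import * gives the robot as it stands.
- The arm moves only by the tool move_arm, never from a script. Its argument "series" is a list that holds one entry, the list of rows, each a list of 7 numbers: the shift along the tool's x, y, z each as a share of 0.4 m, from -1 to 1, then the turn, a rotation vector about the tool's x, y, z each as a share of 0.5 rad, from -1 to 1, then the closure, from -1 (fully open) to 1 (shut), so that 0 is half open. A call has 1 to 20 rows; each row shifts and turns the commanded pose from where the row before left it, along the tool's axes as they then stand; what a row does not reach is not made up. A row lasts 1/8 s, in which the tool goes at most 62.5 mm and 10.7 degrees, less where a joint would pass 70% of its speed; a pose out of reach is approached as far as the arm can. A call with a number of a shift or a turn outside -1 to 1 is refused whole. A call with a gripper value outside its range is refused whole. The fingers move at their own pace and stop on an object; the grip force is fixed at half the most. Time passes only in rows, so rows that do not move let the fingers close. It gives the time, the measured TCP pose, the force and the opening at its end, in the units of the state.
- sense(): the state, without advancing time (a new reading comes with each control period).
- capture(name): name is "scene" or "side" or "wrist"; returns the picture (400x640x3 uint8, red, green, blue); there is no depth.
- calibration(name): a dict with "K" (3x3 intrinsics, pixels), "camera_from_world" (4x4, takes a point from world to camera coordinates). Camera axes: x right, y up, looking along -z (the intrinsics and any distortion apply to the point x, -y, -z); pixel columns grow to the right and rows downward; lengths in m; the calibration is good to about 2 mm. A picture is of the moment at which its call begins: read the wrist's pose just before it. calibration takes no time and is no camera call; for the wrist camera it gives the pose at the moment of the call.
- finish_job(): hands the job in, once; it reports no verdict.
The state is a dict: "time_s": time; "joints": joint angles; "joint_vel": joint speeds; "joint_efforts": joint torques, N m; "ee_pos": TCP position; "tcp_rot": TCP orientation; "force": force on the tool from outside, world axes, zero at the start; "torque": the same for the moment, N m; "gripper_width": finger opening in m.
Only numpy, scipy, OpenCV 4.12 (cv2) and the standard library are available. Lean on these libraries where they do the work, as an engineer would, in place of code of your own. Each camera call takes 0.05 s, during which the arm holds its last target. There are 200 camera calls.

TASK

Hang the loose white shelf arm on the slotted post on the bench: put both of its steel tongues into the two slots, then push it fully down until the orange spring catch snaps into the notch in its back and the green pin under it is pushed in. Let go and leave the arm locked, level and at rest, without disturbing the bowl, the jar and the cup.

Things in the scene. Friction and masses are not known exactly. Their poses are not given: they have to be found in the camera images.
- beam_grip (a point): Grip point of the loose shelf arm: centre of its white beam (32 mm wide, 38 high, 160 long), half-way up. The arm starts upright, lying on the bench, so the point is 19 mm up. Axes of all arm points: x along the beam towards back plate and tongues, z up. The beam reaches 58 mm behind and 102 mm ahead of this point; mass about 0.45 kg, its centre 40 mm ahead.
- heel (a point): On the shelf arm: bottom edge of the rear face of its back plate, mid-width; 110 mm ahead (+x) of beam_grip and 19 mm below it. Back plate 44 mm wide, 8 thick, 128 high. Its rear face has a ramp (lowest 9 mm), a lip, then a notch (11.5 to 22.5 mm up) that takes the orange catch.
- tongue (a point): On the shelf arm: underside of the upper tongue's neck at the rear face, 107 mm above the heel; the lower tongue's is 52 mm above the heel. Each steel tongue is 12 mm wide, has a neck 8 mm high standing 11 mm out to +x and a part turned down 26 mm below the neck (34 mm high in all), with a 5.2 mm gap to the plate that drops over the post's 4 mm sheet.
- tab_top (a point): On the shelf arm: middle of the upper side of the rigid blue thumb tab on top of the back plate, 24 mm in front (-x) of the heel and 128 mm above it. The tab is 44 mm wide and reaches 40 mm forward from the rear face, over the beam. Push the arm down here.
- post_mark (a point): On the fixed post's front face, centre line, 70 mm above the bench. x points level into the post (the way the tongues go in), z up. Post 60 mm wide, 42 deep, 244 high. The 4 mm slotted strip, flush with this face, is clamped up to 10 mm above or below nominal, unlike each time; no reading tells it: feel or look for the slots. It does not yield when pushed.
- post: The same post, origin on the bench below post_mark. With the strip at nominal, its slots (16 mm wide, 42 high) reach 122 to 164 and 177 to 219 mm above the bench; the tongues go in with the heel 26 to 34 mm above post_mark, until plate meets strip; the arm then sinks freely at least 8 mm until the catch resists, and is home with the heel at post_mark. All this shifts with the strip.
- catch (a joint): Orange spring roller, 12 mm diameter, standing 5 mm out of the strip's face below the slots. Value: how far it is pushed into the post (m): 0 free, about 0.003 to 0.005 while the arm's lip rides over it, about 0.0015 once snapped into the notch. Spring 12 to 14 N. Driving the arm down over it takes about 7 to 15 N on the tab; the arm's weight does not do it.
- seat (a joint): Green pin pointing up from a small ledge on the strip, under the arm, 18 mm in front of the strip's face. Value: how far it is pushed down (m): 0 free, about 0.006 when the arm is fully home (soft spring, under 1.5 N).
- bracket: The loose shelf arm as a whole; origin at the heel point, same axes.
- bowl_in (a point): Steel bowl, bystander, 120 mm across, 60 mm high: centre of its inner floor.
- jar: Amber jar, bystander, 68 mm across, 110 mm high; origin under its centre.
- cup: White cup, bystander, 76 mm across, 80 mm high; origin under its centre.
There are look-alikes about, which are no part of the job. There is more than one size of the bracket; the job needs the middle-sized. Several things look just like the post: the one meant starts nearest to the robot's base.

How it is judged:
By the outcome, as a careful person would: the job done as asked, in the order asked, and still so for the second after the job is handed in, with the robot touching nothing.
It also fails if it takes over 53 s, if anything falls off the work surface, if the arm or the gripper's body presses on something with over 40 N, if the wrist force passes 120 N, or if a joint passes its speed limit or range.

## Working session

There is one attempt and no reset: what is moved stays moved. The work goes in short steps, Python scripts to look and compute and a tool call to move; the robot and the scene stay as the last step left them, time stands still between calls to the robot, and variables do not carry over. Pictures are saved under pics/ and viewed, about 8 in all and at most 12, crops included, and the job is handed in when it is done.

Besides the shell and the picture viewer there is one more tool, called as a command line: name --argument value ..., lists and objects as JSON in quotes. move_arm: Moves the arm, as the interface text tells. Its arguments: {"type":"object","properties":{"series":{"type":"array","items":{"type":"array","items":{"type":"array","items":{"type":"number","minimum":-1,"maximum":1}}}}},"required":["series"]}

```bash
ls; mkdir -p pics; python3 - <<'E'
from bench import *
import cv2
s=sense();print(s)
for n in ("scene","side"):
    cv2.imwrite(f"pics/{n}0.png",capture(n)[:,:,::-1]); c=calibration(n);print(n,c)
E
```

```text
pics
{'time_s': 0.0, 'joints': array([ 1.09619207e+00,  2.59329055e-01,  1.53607766e+00, -4.60415619e-06,
        1.34796555e+00, -2.02822921e-01]), 'joint_vel': array([-0.00111502,  0.00035545,  0.00087073,  0.00175504, -0.00072391,
        0.00166652]), 'joint_efforts': array([-3.15644291e-03, -4.46027148e+01, -2.90564239e+01, -6.88821747e-04,
        1.17137664e-02, -1.88415930e-05]), 'ee_pos': array([0.14740948, 0.52937084, 0.24448433]), 'tcp_rot': array([-0.42792747,  0.56369327,  0.42738101,  0.56255973]), 'force': array([0.35297255, 0.10863343, 0.21016385]), 'torque': array([-0.00578372, -0.03833521, -0.06363771]), 'gripper_width': 0.08543316862874636}
scene {'K': array([[461.55653202,   0.        , 324.49120578],
       [  0.        , 461.55653202, 191.60904419],
       [  0.        ,   0.        ,   1.        ]]), 'camera_from_world': array([[-0.22721192,  0.97383812, -0.00374994,  0.05606086],
       [-0.63625803, -0.14553174,  0.75762539,  0.27079958],
       [ 0.73725875,  0.17452745,  0.65267887, -1.5452908 ],
       [ 0.        ,  0.        ,  0.        ,  1.        ]])}
side {'K': array([[396.0193505 ,   0.        , 322.8596372 ],
       [  0.        , 396.0193505 , 203.33369474],
       [  0.        ,   0.        ,   1.        ]]), 'camera_from_world': array([[ 0.9249419 , -0.37999739,  0.00919073, -0.45079696],
       [ 0.25609326,  0.64085334,  0.72368725, -0.25905938],
       [-0.28088918, -0.66701497,  0.69006688, -1.03869933],
       [ 0.        ,  0.        ,  0.        ,  1.        ]])}
```

View pics/scene0.png

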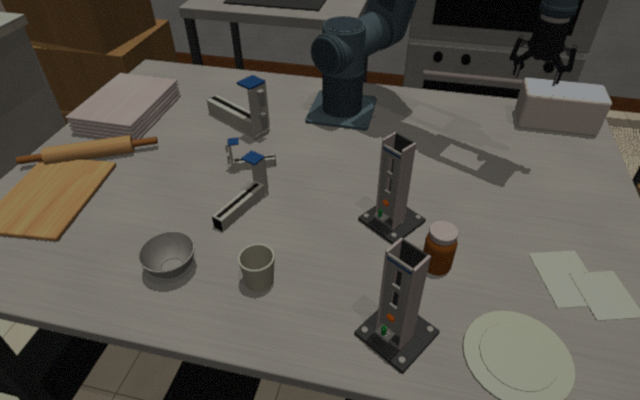

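View pics/side0.png

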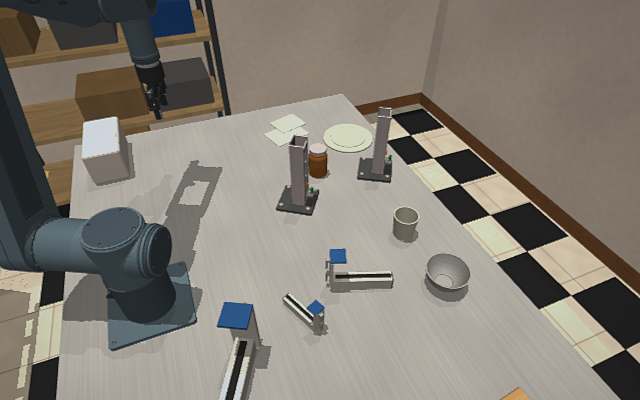

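Bracket candidates: scene (240,105)/side (238,340) looks large, scene (245,152)/side (305,312) small, scene (245,190)/side (355,275) middle. Posts: scene (395,185)/side (298,175) is near the base, scene (400,300)/side (380,145) is far. I pick the middle bracket and the near post, and check both in one close crop.

```bash
python3 - <<'E'
import cv2,numpy as np
a=cv2.imread("pics/scene0.png");b=cv2.imread("pics/side0.png")
def crop(im,x,y,w,h,f): 
    c=cv2.resize(im[y:y+h,x:x+w],None,fx=f,fy=f,interpolation=cv2.INTER_CUBIC)
    for i in range(0,w,10): cv2.line(c,(i*f,0),(i*f,6 if i%50 else 14),(0,0,255),1)
    for i in range(0,h,10): cv2.line(c,(0,i*f),(6 if i%50 else 14,i*f),(0,0,255),1)
    return c
top=np.hstack([crop(a,200,140,100,100,4),crop(a,350,130,100,115,4)[:400]])
bot=np.hstack([crop(b,310,240,100,60,4)[:200],crop(b,265,130,100,90,4)[:200]])
cv2.imwrite("pics/c1.png",np.vstack([top,np.hstack([crop(b,310,245,100,50,4),crop(b,265,170,100,50,4)])]))
E
```

```text
(no output)
```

View pics/c1.png

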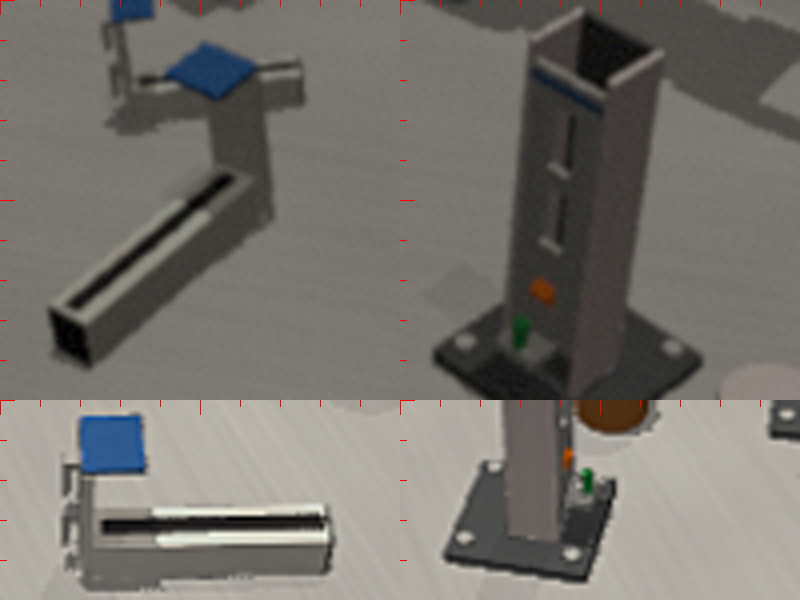

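```bash
cat > h.py <<'E'
import numpy as np, cv2
from scipy.optimize import least_squares
def proj(c,P):
    P=np.atleast_2d(P); T=c["camera_from_world"]; q=P@T[:3,:3].T+T[:3,3]
    q=q*[1,-1,-1]; u=q@c["K"].T; return u[:,:2]/u[:,2:]
def place(p,L):  # p=x,y,yaw,z
    c,s=np.cos(p[2]),np.sin(p[2]); L=np.atleast_2d(L)
    return np.c_[p[0]+c*L[:,0]-s*L[:,1],p[1]+s*L[:,0]+c*L[:,1],L[:,2]+(p[3] if len(p)>3 else 0)]
def fit(obs,p0):
    f=lambda p: np.concatenate([(proj(c,place(p,L))-uv).ravel() for c,L,uv in obs])
    r=least_squares(f,p0,loss="soft_l1"); return r.x,f(r.x)
E
cat > f1.py <<'E'
from bench import *
from h import *
S=calibration("scene");D=calibration("side")
t=.128
# bracket frame: heel origin, +x toward tongues, y left
L=[[-.168,.016,.038],[-.168,-.016,.038],[-.04,.022,t],[0,.022,t],[0,-.022,t],[-.04,-.022,t]]
best=None
for y0 in np.arange(0,6.28,.8):
    for sw in [0]:
        L=np.array(L)
        # scene: beam end left (212.5,217.5), right (222.5,222); tab left,top,right,bottom
        # looking along +x (away from camera), left = +y
        o=[(S,L,np.array([[212.5,217.5],[222.5,222],[241.75,158],[251.75,150.75],[264.25,158],[253.75,164.25]])),
           (D,L,np.array([[391.9,271.3],[392.2,280.8],[345.25,248.75],[330,249.25],[330.5,263.25],[346.5,262.75]]))]
        x,r=fit(o,[.4,-.2,y0])
        if best is None or abs(r).sum()<best[0]: best=(abs(r).sum(),x,r)
print("bracket",best[1],np.round(best[2],1).tolist())
best=None
P=np.array([[0,.03,.244],[0,-.03,.244],[.042,-.03,.244],[.042,.03,.244]])
for y0 in np.arange(0,6.28,.8):
    x,r=fit([(S,P,np.array([[382.5,140],[401.25,154.5],[415.75,143],[395.75,132.5]]))],[.45,.1,y0])
    if best is None or abs(r).sum()<best[0]: best=(abs(r).sum(),x,r)
x=best[1]
print("post",x,np.round(best[2],1).tolist())
print("side top",proj(D,place(x,P)).round(1).tolist())
print("base", proj(D,place(x,P*[1,1,0])).round(1).tolist())
for z in (.122,.177): print("slot bottom scene",z,proj(S,place(x,[[0,0,z],[0,0,z+.042]])).round(1).tolist())
E
python3 f1.py
```

```text
bracket [ 0.45753268 -0.11848024  2.79017553] [-0.4, -0.6, -0.5, 0.0, -0.7, 1.0, -0.1, 0.2, 1.2, -1.4, 1.2, 0.7, 0.8, 6.3, -1.4, -12.9, 1.5, 10.7, 0.7, 10.6, -0.7, -17.0, -1.2, -16.9]
post [0.51815549 0.20854938 2.46379068] [-0.9, -0.4, 0.5, -1.9, 0.2, 2.3, -0.0, 0.3]
side top [[302.9, 146.0], [309.4, 134.7], [296.0, 132.4], [289.1, 143.5]]
base [[304.8, 207.1], [310.4, 195.4], [298.7, 192.9], [292.8, 204.5]]
slot bottom scene 0.122 [[386.6, 190.2], [388.2, 175.8]]
slot bottom scene 0.177 [[388.7, 171.1], [390.4, 155.6]]
```

```bash
sed -i 's/\[\[391.9,271.3\],.*\]\]))\]/[[392.2,280.8],[391.9,271.3],[346.5,262.75],[330.5,263.25],[330,249.25],[345.25,248.75]]))]/' f1.py
cat >> f1.py <<'E'
import bench
print([n for n in dir(bench) if n[0]!='_'])
E
python3 f1.py; python3 - <<'E'
import sys; sys.path.insert(0,'.')
from h import *; from bench import *
b=cv2.imread("pics/side0.png"); f=6
c1=cv2.resize(b[125:200,280:340],None,fx=f,fy=f,interpolation=cv2.INTER_CUBIC)
a=cv2.imread("pics/scene0.png")
c2=cv2.resize(a[128:203,370:425],None,fx=f,fy=f,interpolation=cv2.INTER_CUBIC)
c=np.hstack([c1,c2])
for i in range(0,115,10): cv2.line(c,(i*f,0),(i*f,8),(0,0,255),1)
for i in range(0,75,10): cv2.line(c,(0,i*f),(8,i*f),(0,0,255),1)
cv2.imwrite("pics/c2.png",c)
E
```

```text
bracket [ 0.45474011 -0.12322761  2.79710499] [-1.5, -1.5, -1.5, -0.9, -2.1, 0.1, -1.5, -0.7, -0.3, -2.3, -0.1, -0.3, 0.4, -1.9, -1.3, -2.1, 0.1, -1.7, -0.0, -1.7, -0.6, -1.4, -0.2, -1.3]
post [0.51815549 0.20854938 2.46379068] [-0.9, -0.4, 0.5, -1.9, 0.2, 2.3, -0.0, 0.3]
side top [[302.9, 146.0], [309.4, 134.7], [296.0, 132.4], [289.1, 143.5]]
base [[304.8, 207.1], [310.4, 195.4], [298.7, 192.9], [292.8, 204.5]]
slot bottom scene 0.122 [[386.6, 190.2], [388.2, 175.8]]
slot bottom scene 0.177 [[388.7, 171.1], [390.4, 155.6]]
['Unreachable', 'calibration', 'capture', 'finish_job', 'nose_length', 'sense']
```

View pics/c2.png

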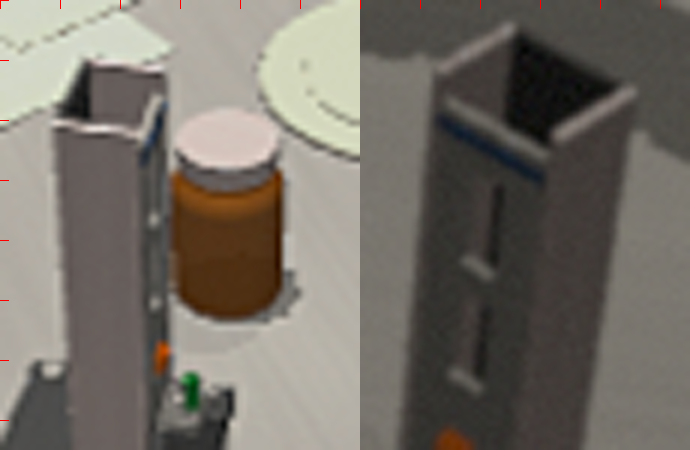

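```bash
cat >> h.py <<'E'
from scipy.spatial.transform import Rotation as R
def rot(yaw):  # tool x down, tool z along yaw+90 (jaws), y = z cross x
    return np.c_[[0,0,-1],np.cross([-np.sin(yaw),np.cos(yaw),0],[0,0,-1]),[-np.sin(yaw),np.cos(yaw),0]]
def plan(s,pos,yaw,via=None):
    """tool-frame shares from current pose to target"""
    Rc=R.from_quat(s["tcp_rot"]).as_matrix()
    for k in (0,np.pi):
        Rt=rot(yaw+k); rv=R.from_matrix(Rc.T@Rt).as_rotvec()
        print("flip" if k else "same","turn shares",(rv/.5).round(3),"shift(cur axes)",(Rc.T@(np.array(pos)-s["ee_pos"])/.4).round(4),"shift(final axes)",(Rt.T@(np.array(pos)-s["ee_pos"])/.4).round(4))
E
cat > f2.py <<'E'
from bench import *
from h import *
S=calibration("scene");D=calibration("side")
P=np.array([[0,.03,.244],[0,-.03,.244],[.042,-.03,.244],[.042,.03,.244]])
x,r=fit([(S,P,np.array([[382.8,139.7],[402.2,150.5],[415.5,143.3],[395.3,132.2]])),(D,P,np.array([[303.3,147.8],[307.5,136.3],[295,135.3],[289.5,145.7]]))],[.518,.208,2.46])
print("post",x,r.round(1).tolist())
for z in (.122,.177): print("slot bottom scene",z,proj(S,place(x,[[0,0,z],[0,0,z+.042]])).round(1).tolist())
for z in (.122,.177): print("slot bottom side",z,proj(D,place(x,[[0,0,z],[0,0,z+.042]])).round(1).tolist())
s=sense()
g=place([.4547,-.1232,2.797],[[-.095,0,.19]])[0]
print(g); plan(s,g,2.797)
c=calibration("wrist"); T=np.linalg.inv(c["camera_from_world"]); Rc=R.from_quat(s["tcp_rot"]).as_matrix()
print("wrist cam in tool",(Rc.T@(T[:3,3]-s["ee_pos"])).round(3),(Rc.T@T[:3,:3]).round(2).tolist(), c["K"][0,0])
E
python3 f2.py
```

```text
post [0.51540893 0.20797289 2.52908964] [-1.9, -0.5, 0.1, 0.9, -0.1, 0.3, -1.2, -0.3, -0.5, -1.3, 0.5, -1.4, -0.7, -2.2, -0.9, -1.2]
slot bottom scene 0.122 [[386.5, 189.4], [388.1, 175.0]]
slot bottom scene 0.177 [[388.6, 170.3], [390.3, 154.9]]
slot bottom side 0.122 [[306.2, 173.1], [306.0, 162.4]]
slot bottom side 0.177 [[305.9, 159.0], [305.6, 147.6]]
[ 0.54411525 -0.15529226  0.19      ]
same turn shares [-6.138e+00  1.000e-03 -5.000e-03] shift(cur axes) [ 0.1382 -1.4149 -1.3824] shift(final axes) [0.1364 1.5117 1.2761]
flip turn shares [ 0.146 -0.003 -0.001] shift(cur axes) [ 0.1382 -1.4149 -1.3824] shift(final axes) [ 0.1364 -1.5117 -1.2761]
wrist cam in tool [-0.129  0.066 -0.   ] [[-0.0, 0.26, -0.97], [0.0, 0.97, 0.26], [1.0, -0.0, -0.0]] 326.56984266827584
```

move_arm --series '[[[0,0,0,0.146,0,0,-1],[0,-0.054,-0.0455,0,0,0,-1],[0,-0.108,-0.091,0,0,0,-1],[0,-0.108,-0.091,0,0,0,-1],[0,-0.108,-0.091,0,0,0,-1],[0,-0.108,-0.091,0,0,0,-1],[0,-0.108,-0.091,0,0,0,-1],[0,-0.108,-0.091,0,0,0,-1],[0,-0.108,-0.091,0,0,0,-1],[0,-0.108,-0.091,0,0,0,-1],[0,-0.108,-0.091,0,0,0,-1],[0.03,-0.108,-0.091,0,0,0,-1],[0.03,-0.108,-0.091,0,0,0,-1],[0.03,-0.108,-0.091,0,0,0,-1],[0.03,-0.108,-0.091,0,0,0,-1],[0.016,-0.054,-0.0455,0,0,0,-1],[0,0,0,0,0,0,-1],[0,0,0,0,0,0,-1]]]'

```text
time_s: 2.35
ee_pos: [0.5439, -0.1534, 0.1906]
tcp_rot: [-0.406, 0.579, 0.407, 0.578]
force: [-0.9, 0.6, -0.6]
gripper_width: 0.0852
```

```bash
python3 - <<'E'
from bench import *
from h import *
s=sense();print(s["time_s"],s["ee_pos"]);c=calibration("wrist")
im=capture("wrist")[:,:,::-1]; np.savez("w1.npz",**c)
L=np.array([[-.168,.016,.038],[-.168,-.016,.038],[-.04,.022,.128],[0,.022,.128],[0,-.022,.128],[-.04,-.022,.128]])
print(proj(c,place([.4547,-.1232,2.797],L)).round(1).tolist())
plan(s,place([.4547,-.1232,2.797],[[-.095,0,.19]])[0],2.797)
cv2.imwrite("pics/w1.png",im)
E
```

```text
2.35 [ 0.54393549 -0.1534151   0.19058698]
[[303.2, 258.5], [337.2, 258.5], [280.8, 126.1], [278.4, 51.1], [359.4, 51.1], [357.3, 126.1]]
same turn shares [ 6.283e+00 -5.000e-03 -2.000e-03] shift(cur axes) [ 0.0015 -0.002  -0.0043] shift(final axes) [0.0015 0.002  0.0043]
flip turn shares [-0.     0.001 -0.003] shift(cur axes) [ 0.0015 -0.002  -0.0043] shift(final axes) [ 0.0015 -0.002  -0.0043]
```

View pics/w1.png

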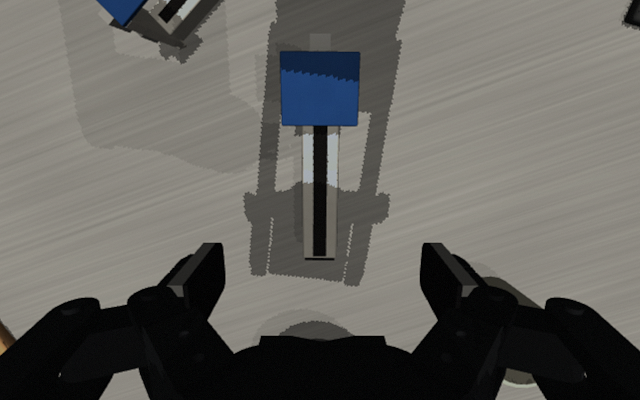

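The wrist view shows the blue tab at (280–360, 52–125) and the beam end at (304–337, 258). Both are within about 1 px of the prediction, so the middle bracket's pose and size are confirmed. I'll descend and grip.

move_arm --series '[[[0.06,-0.002,-0.0043,0,0,0,-1],[0.1,0,0,0,0,0,-1],[0.1,0,0,0,0,0,-1],[0.1,0,0,0,0,0,-1],[0.05,0,0,0,0,0,-1],[0.014,0,0,0,0,0,-1],[0,0,0,0,0,0,0.6],[0,0,0,0,0,0,0.6],[0,0,0,0,0,0,0.6],[0,0,0,0,0,0,0.6],[0,0,0,0,0,0,0.6],[-0.02,0,0,0,0,0,0.6],[-0.03,0,0,0,0,0,0.6],[-0.05,0,0,0,0,0,0.6],[0,0,0,0,0,0,0.6]]]'

```text
time_s: 4.28
ee_pos: [0.546, -0.1567, 0.0631]
tcp_rot: [-0.408, 0.578, 0.406, 0.579]
force: [1.0, -0.5, -4.7]
gripper_width: 0.0311
```

Gripped at 31 mm. The post face needs a closer look, so I'll set the arm back down, view the post with the wrist camera, and come back.

move_arm --series '[[[0.05,0,0,0,0,0,0.6],[0.04,0,0,0,0,0,0.6],[0.009,0,0,0,0,0,0.6],[0,0,0,0,0,0,-1],[0,0,0,0,0,0,-1],[0,0,0,0,0,0,-1],[-0.08,0,0,0,0,0,-1],[-0.13,0,0,0,0,0,-1],[-0.14,0,0,0,0,0,-1],[-0.14,0,0,0,0,0,-1],[-0.1,0,0,0,0,0,-1],[0,0,0,0,0,0,-1]]]'

```text
time_s: 5.78
ee_pos: [0.5465, -0.1569, 0.2619]
tcp_rot: [-0.409, 0.577, 0.404, 0.58]
force: [0.4, -0.2, 0.1]
gripper_width: 0.0851
```

```bash
python3 - <<'E'
from bench import *
from h import *
s=sense();print(s["time_s"],s["ee_pos"],s["joints"])
yaw=2.529;p=np.array([.5154,.208,0]);f=np.array([np.cos(yaw),np.sin(yaw),0]);k=np.array([0,0,1.])
a=.9; Rt=np.c_[np.sin(a)*f-np.cos(a)*k,np.cos(a)*f+np.sin(a)*k,np.cross(f,k)*0]; Rt[:,2]=np.cross(Rt[:,0],Rt[:,1])
Rc=R.from_quat(s["tcp_rot"]).as_matrix()
print((Rc.T@Rt).round(2).tolist(),R.from_matrix(Rc.T@Rt).as_rotvec()/.5)
t=p-.14*f+[0,0,.27]
print(t,"shift cur",(Rc.T@(t-s["ee_pos"])/.4).round(3),"final",(Rt.T@(t-s["ee_pos"])/.4).round(3))
S=calibration("scene")
def ground(uv,z=0):
    T=np.linalg.inv(S["camera_from_world"]);d=np.linalg.inv(S["K"])@[*uv,1]*[1,-1,-1];d=T[:3,:3]@d;o=T[:3,3];return (o+d*(z-o[2])/d[2]).round(3)
print("cup",ground((257,285)),"jar",ground((438,265)),"bowl",ground((168,262)),"post2",ground((397,335)))
E
```

```text
5.775 [ 0.54654314 -0.15693669  0.26185614] [-4.75720828e-01  2.76950243e-01  1.46947731e+00 -1.61601968e-05
  1.38698326e+00 -1.70187367e+00]
[[0.62, -0.79, 0.0], [0.76, 0.59, -0.26], [0.21, 0.16, 0.96]] [ 0.49946555 -0.24125137  1.8053235 ]
[0.6299424  0.12750132 0.27      ] shift cur [-0.022  0.044  0.74 ] final [0.174 0.164 0.702]
cup [ 0.75  -0.032  0.   ] jar [0.606 0.346 0.   ] bowl [ 0.734 -0.251  0.   ] post2 [0.804 0.276 0.   ]
```

move_arm --series '[[[-0.004,0.007,0.08,0,0,0,-1],[-0.004,0.007,0.13,0,0,0,-1],[-0.004,0.007,0.13,0,0,0,-1],[-0.004,0.008,0.14,0,0,0,-1],[-0.004,0.008,0.14,0,0,0,-1],[-0.002,0.007,0.12,0,0,0,-1],[0,0,0,0.083,-0.04,0.301,-1],[0,0,0,0.083,-0.04,0.301,-1],[0,0,0,0.083,-0.04,0.301,-1],[0,0,0,0.083,-0.04,0.301,-1],[0,0,0,0.083,-0.04,0.301,-1],[0,0,0,0.083,-0.04,0.301,-1],[0,0,0,0,0,0,-1],[0,0,0,0,0,0,-1]]]'

```text
time_s: 7.52
ee_pos: [0.6283, 0.1287, 0.2661]
tcp_rot: [-0.019, 0.707, 0.568, 0.421]
force: [-0.3, 0.5, 0.2]
gripper_width: 0.0852
```

```bash
python3 - <<'E'
from bench import *
from h import *
s=sense();print(s["time_s"],s["ee_pos"],s["joints"]);c=calibration("wrist")
im=capture("wrist")[:,:,::-1]; np.savez("w2.npz",**c)
L=np.array([[0,.03,.244],[0,-.03,.244],[.042,-.03,.244],[.042,.03,.244],[0,.03,.07],[0,-.03,.07],[0,0,.122],[0,0,.164],[0,0,.177],[0,0,.219]])
print(proj(c,place([.5154,.208,2.529],L)).round(1).tolist())
cv2.imwrite("pics/w2.png",im)
E
```

```text
7.525 [0.62827068 0.1286823  0.26606048] [-0.16026269  0.89814824  0.71652051  0.48667898  2.32012527 -0.93402626]
[[282.0, 102.3], [363.0, 102.4], [359.3, 69.8], [285.8, 69.7], [296.8, 224.8], [348.2, 224.8], [322.5, 198.8], [322.5, 172.5], [322.5, 163.2], [322.5, 128.0]]
```

View pics/w2.png

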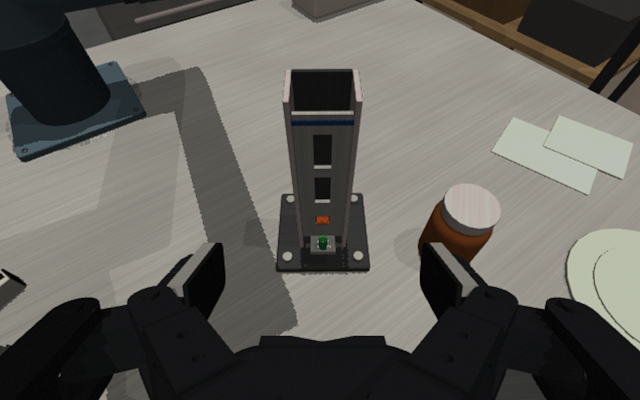

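The post is head on at (323,165), with slots at about rows 135–168 and 177–201, the catch at (322,220) and the pin at (322,243). I'll enlarge this.

```bash
python3 - <<'E'
import cv2
a=cv2.imread("pics/w2.png");f=6
c=cv2.resize(a[62:162,272:372],None,fx=f,fy=f,interpolation=cv2.INTER_CUBIC)
d=cv2.resize(a[162:262,302:335],None,fx=f,fy=f,interpolation=cv2.INTER_CUBIC)
c=cv2.hconcat([c,d])
for i in range(0,133,10): cv2.line(c,(i*f,0),(i*f,8),(0,0,255),1)
for i in range(0,100,10): cv2.line(c,(0,i*f),(8,i*f),(0,0,255),1);cv2.line(c,(600,i*f),(608,i*f),(0,0,255),1)
cv2.imwrite("pics/c3.png",c)
E
```

```text
(no output)
```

View pics/c3.png

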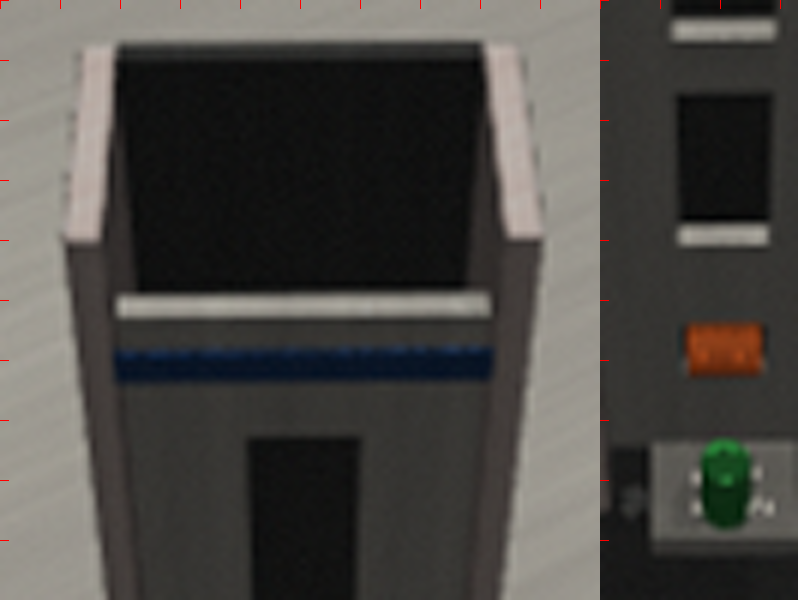

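```bash
python3 - <<'E'
from bench import *
from h import *
c=dict(np.load("w2.npz"))
P=np.array([[0,.03,.244],[0,-.03,.244],[.042,-.03,.244],[.042,.03,.244]])
x,r=fit([(c,P,np.array([[283,102],[362.2,101.8],[358.3,69.5],[286,69.5]])-.4)],[.515,.208,2.53])
print(x,r.round(1))
Q=np.array([[0,0,.219],[0,0,.177],[0,0,.164],[0,0,.122]])
obs=np.array([134.4,168.2,177.1,202.4])
for o in range(-10,11,2): print(o,(proj(c,place(x,Q+[0,0,o/1000]))[:,1]-obs).round(1), proj(c,place(x,Q))[:,0].round(1) if o==0 else "")
s=sense();Rc=R.from_quat(s["tcp_rot"]).as_matrix()
t=place([.4547,-.1232,2.797],[[-.095,0,.19]])[0]
Rt=rot(2.797+np.pi)
print("turn",R.from_matrix(Rc.T@Rt).as_rotvec()/.5,"final-axes shift",(Rt.T@(t-s["ee_pos"])/.4).round(4))
E
```

```text
[0.51435662 0.20835077 2.53524598] [-1.   0.   0.7 -0.1  0.6 -0.2 -0.4  0. ]
-10 [1.9 1.4 1.3 1. ] 
-8 [ 0.1 -0.1  0.  -0. ] 
-6 [-1.7 -1.5 -1.3 -1.1] 
-4 [-3.6 -2.9 -2.7 -2.2] 
-2 [-5.4 -4.4 -4.1 -3.3] 
0 [-7.3 -5.9 -5.4 -4.5] [322.1 322.1 322.2 322.2]
2 [-9.2 -7.4 -6.8 -5.6] 
4 [-11.1  -8.9  -8.2  -6.7] 
6 [-13.1 -10.4  -9.7  -7.9] 
8 [-15.1 -12.  -11.1  -9.1] 
10 [-17.1 -13.5 -12.6 -10.2] 
turn [-0.49509523  0.24038223 -1.79837989] final-axes shift [ 0.1935 -0.0424 -0.7401]
```

Strip offset reads −8 mm, consistent across all four slot edges. So insertion is at heel z ≈ 0.092 and home at 0.062. Going back to the bracket.

move_arm --series '[[[0,0,0,-0.0825,0.04,-0.2997,-1],[0,0,0,-0.0825,0.04,-0.2997,-1],[0,0,0,-0.0825,0.04,-0.2997,-1],[0,0,0,-0.0825,0.04,-0.2997,-1],[0,0,0,-0.0825,0.04,-0.2997,-1],[0,0,0,-0.0825,0.04,-0.2997,-1],[0,-0.007,-0.08,0,0,0,-1],[0,-0.007,-0.13,0,0,0,-1],[0,-0.007,-0.14,0,0,0,-1],[0,-0.007,-0.14,0,0,0,-1],[0.05,-0.007,-0.13,0,0,0,-1],[0.07,-0.0074,-0.08,0,0,0,-1],[0.07,0,-0.04,0,0,0,-1],[0,0,0,0,0,0,-1],[0,0,0,0,0,0,-1]]]'

```text
time_s: 9.45
ee_pos: [0.5444, -0.155, 0.193]
tcp_rot: [-0.407, 0.578, 0.407, 0.578]
force: [-0.3, 0.3, -0.2]
gripper_width: 0.0856
```

```bash
python3 - <<'E'
from bench import *
from h import *
s=sense();print(s["time_s"],s["ee_pos"]);c=calibration("wrist")
im=capture("wrist")[:,:,::-1]; np.savez("w3.npz",**c)
L=np.array([[-.168,.016,.038],[-.168,-.016,.038],[-.04,.022,.128],[0,.022,.128],[0,-.022,.128],[-.04,-.022,.128]])
print(proj(c,place([.4547,-.1232,2.797],L)).round(1).tolist())
plan(s,place([.4547,-.1232,2.797],[[-.095,0,.19]])[0],2.797)
f=5;d=cv2.resize(im[40:160,265:375],None,fx=f,fy=f,interpolation=cv2.INTER_CUBIC)
e=cv2.resize(im[220:270,295:345],None,fx=f,fy=f,interpolation=cv2.INTER_CUBIC)
o=np.zeros((600,800,3),np.uint8);o[:,:550]=d;o[:250,550:]=e
for i in range(0,160,10): cv2.line(o,(i*f,0),(i*f,8),(0,0,255),1)
for i in range(0,120,10): cv2.line(o,(0,i*f),(8,i*f),(0,0,255),1);cv2.line(o,(550,i*f),(558,i*f),(0,0,255),1)
cv2.imwrite("pics/c4.png",o)
E
```

```text
9.45 [ 0.54442909 -0.1549536   0.19303217]
[[304.9, 256.0], [338.6, 256.0], [283.7, 123.9], [281.4, 49.5], [361.6, 49.6], [359.4, 123.9]]
same turn shares [-6.283e+00 -1.000e-03 -2.000e-03] shift(cur axes) [ 0.0076  0.0005 -0.0011] shift(final axes) [ 0.0076 -0.0005  0.0011]
flip turn shares [ 0.001 -0.001  0.001] shift(cur axes) [ 0.0076  0.0005 -0.0011] shift(final axes) [ 0.0076  0.0005 -0.0011]
```

View pics/c4.png

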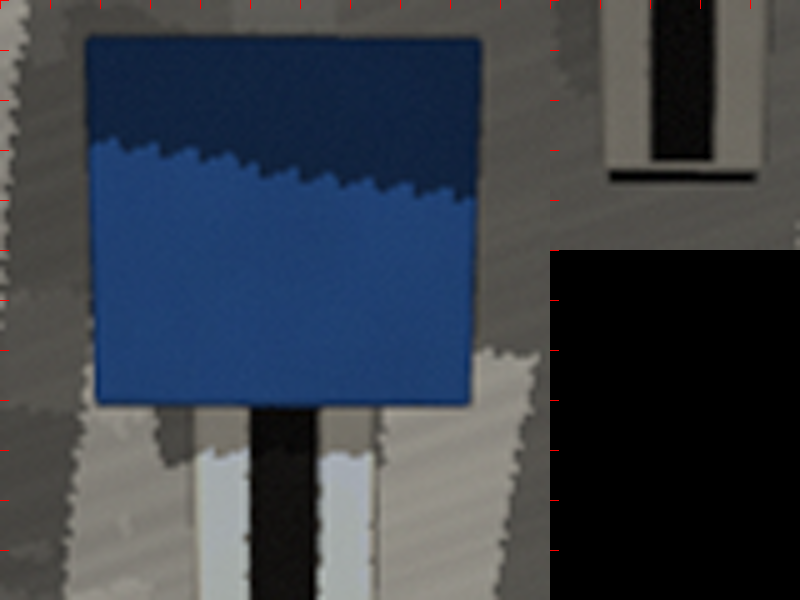

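```bash
python3 - <<'E'
from bench import *
from h import *
c=dict(np.load("w3.npz"))
L=np.array([[-.168,.016,.038],[-.168,-.016,.038],[-.04,.022,.128],[0,.022,.128],[0,-.022,.128],[-.04,-.022,.128]])
x,r=fit([(c,L,np.array([[306.1,253.2],[337.4,253.2],[283.9,120.4],[282,47],[360.8,47.2],[359,120.4]])-.4)],[.4547,-.1232,2.797])
print(x,r.round(1).tolist())
s=sense();plan(s,place(x,[[-.095,0,.021]])[0],x[2])
E
```

```text
[ 0.45275886 -0.12278555  2.79657477] [-1.2, 1.3, 1.3, 1.3, -0.4, 0.4, -0.8, -1.0, 0.8, -1.1, 0.4, 0.5]
same turn shares [-6.281e+00 -2.000e-03 -2.000e-03] shift(cur axes) [ 0.4301  0.0062 -0.0018] shift(final axes) [ 0.4301 -0.006   0.0021]
flip turn shares [ 0.002 -0.001  0.001] shift(cur axes) [ 0.4301  0.0062 -0.0018] shift(final axes) [ 0.4301  0.006  -0.0021]
```

move_arm --series '[[[0.06,0.006,-0.002,0,0,0,-1],[0.1,0,0,0,0,0,-1],[0.1,0,0,0,0,0,-1],[0.1,0,0,0,0,0,-1],[0.05,0,0,0,0,0,-1],[0.02,0,0,0,0,0,-1],[0,0,0,0,0,0,-1],[0,0,0,0,0,0,0.6],[0,0,0,0,0,0,0.6],[0,0,0,0,0,0,0.6],[0,0,0,0,0,0,0.6],[0,0,0,0,0,0,0.6]]]'

```text
time_s: 11.0
ee_pos: [0.5409, -0.1556, 0.0193]
tcp_rot: [-0.406, 0.579, 0.407, 0.578]
force: [-0.9, 0.4, 5.8]
gripper_width: 0.0315
```

move_arm --series '[[[-0.02,0,0,0,0,0,0.6],[-0.05,0,0,0,0,0,0.6],[-0.08,0,0,0,0,0,0.6],[-0.08,0,0,0,0,0,0.6],[-0.07,0,0,0,0,0,0.6],[-0.03,0,0,0,0,0,0.6],[0,0,0,0,0,0,0.6]]]'

```text
time_s: 11.88
ee_pos: [0.5409, -0.1556, 0.1506]
tcp_rot: [-0.406, 0.579, 0.407, 0.578]
force: [-0.2, -0.3, -4.8]
gripper_width: 0.0313
```

```bash
python3 - <<'E'
from bench import *
from h import *
s=sense();print(s["time_s"],s["ee_pos"],s["gripper_width"])
P=[.5144,.2084,2.535]
t=place(P,[[-.055-.095,0,.15]])[0]; print(t)
plan(s,t,2.535)
E
```

```text
11.875 [ 0.54085198 -0.15561091  0.1506109 ] 0.031302014291283334
[0.63763928 0.1228893  0.15      ]
same turn shares [-5.762e+00  1.000e-02 -2.000e-03] shift(cur axes) [0.0014 0.0085 0.737 ] shift(final axes) [ 0.0015 -0.1981 -0.71  ]
flip turn shares [ 0.521 -0.001 -0.007] shift(cur axes) [0.0014 0.0085 0.737 ] shift(final axes) [0.0015 0.1981 0.71  ]
```

move_arm --series '[[[0,0,0,0.174,0,0,0.6],[0,0,0,0.174,0,0,0.6],[0,0,0,0.173,0,0,0.6],[0,0.017,0.06,0,0,0,0.6],[0,0.0335,0.12,0,0,0,0.6],[0,0.0335,0.12,0,0,0,0.6],[0,0.0335,0.12,0,0,0,0.6],[0,0.0335,0.12,0,0,0,0.6],[0,0.0335,0.12,0,0,0,0.6],[0,0.0135,0.05,0,0,0,0.6],[0,0,0,0,0,0,0.6],[0,0,0,0,0,0,0.6]]]'

```text
time_s: 13.38
ee_pos: [0.6369, 0.1218, 0.1493]
tcp_rot: [-0.327, 0.628, 0.329, 0.625]
force: [-0.7, -0.3, -5.4]
gripper_width: 0.0313
```

```bash
python3 - <<'E'
from bench import *
from h import *
s=sense();print(s["time_s"],s["ee_pos"],s["gripper_width"])
P=[.5144,.2084,2.535]
plan(s,place(P,[[-.022-.094,0,.092+.0195]])[0],2.535)
a=capture("scene")[:,:,::-1];b=capture("side")[:,:,::-1]
f=4
o=np.hstack([cv2.resize(a[125:245,330:430],None,fx=f,fy=f,interpolation=cv2.INTER_CUBIC),cv2.resize(b[110:230,280:380],None,fx=f,fy=f,interpolation=cv2.INTER_CUBIC)])
cv2.imwrite("pics/c5.png",o)
E
```

```text
13.375 [0.63687277 0.12178966 0.14927425] 0.031253618264303076
same turn shares [ 6.282 -0.017  0.01 ] shift(cur axes) [0.0949 0.0845 0.0036] shift(final axes) [ 0.0944 -0.085  -0.0034]
flip turn shares [-0.001 -0.006 -0.011] shift(cur axes) [0.0949 0.0845 0.0036] shift(final axes) [0.0944 0.085  0.0034]
```

View pics/c5.png

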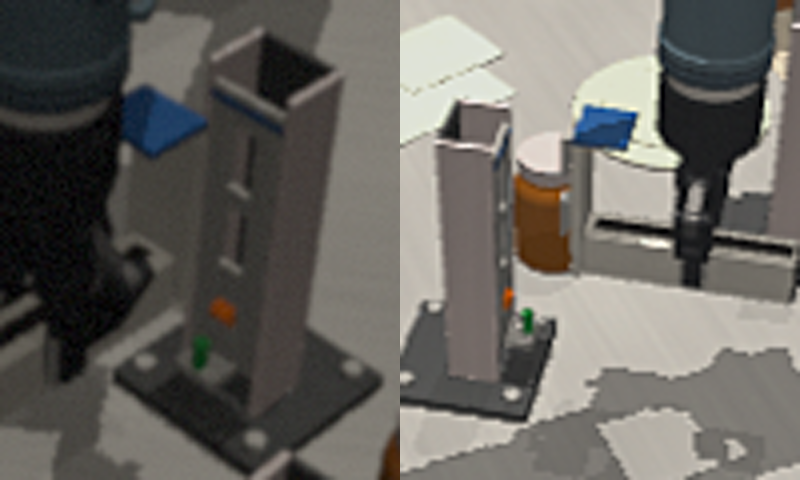

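move_arm --series '[[[0.024,0.01,0.0035,0,-0.006,-0.01,0.6],[0.04,0.03,0,0,0,0,0.6],[0.03,0.03,0,0,0,0,0.6],[0,0.014,0,0,0,0,0.6],[0,0,0,0,0,0,0.6],[0,0.01,0,0,0,0,0.6],[0,0.01,0,0,0,0,0.6],[0,0.01,0,0,0,0,0.6],[0,0.008,0,0,0,0,0.6],[0,0,0,0,0,0,0.6]]]'

```text
time_s: 14.72
ee_pos: [0.5981, 0.1521, 0.1129]
tcp_rot: [-0.328, 0.626, 0.328, 0.627]
force: [0.2, -0.2, -4.3]
gripper_width: 0.0316
```

```bash
cat > chk.py <<'E'
from bench import *
from h import *
s=sense();print(s["time_s"],s["ee_pos"].round(4),s["force"].round(1),s["torque"].round(2),s["gripper_width"].round(4))
P=[.5144,.2084,2.535]
c,n=np.cos(P[2]),np.sin(P[2]);d=s["ee_pos"][:2]-P[:2]
print("along",(c*d[0]+n*d[1]+.094).round(4),"lat",(-n*d[0]+c*d[1]).round(4),"heel z",(s["ee_pos"][2]-.0193).round(4),"F along",(c*s["force"][0]+n*s["force"][1]).round(1),"lat",(-n*s["force"][0]+c*s["force"][1]).round(1))
Rc=R.from_quat(s["tcp_rot"]).as_matrix();print("toolx",Rc[:,0].round(3),"yaw",np.arctan2(Rc[1,1],Rc[0,1]).round(4))
E
python3 chk.py
```

```text
Traceback (most recent call last):
  File "chk.py", line 3, in <module>
    s=sense();print(s["time_s"],s["ee_pos"].round(4),s["force"].round(1),s["torque"].round(2),s["gripper_width"].round(4))
                                                                                              ^^^^^^^^^^^^^^^^^^^^^^^^
AttributeError: 'float' object has no attribute 'round'
```

```bash
sed -i 's/s\["gripper_width"\].round(4)/s["gripper_width"]/' chk.py; python3 chk.py
```

```text
14.725 [0.5981 0.1521 0.1129] [ 0.2 -0.2 -4.3] [-0.03 -0.09 -0.03] 0.031576426495545235
along -0.0069 lat -0.0015 heel z 0.0936 F along -0.3 lat 0.0
toolx [ 0.002  0.001 -1.   ] yaw 2.5354
```

move_arm --series '[[[0,0.002,-0.003,0,0,0,0.6],[0,0.006,0,0,0,0,0.6],[0,0.005,0,0,0,0,0.6],[0,0,0,0,0,0,0.6]]]'

```text
time_s: 15.22
ee_pos: [0.5933, 0.154, 0.1128]
tcp_rot: [-0.328, 0.626, 0.328, 0.627]
force: [-1.0, -0.3, -5.0]
gripper_width: 0.0309
```

```bash
python3 chk.py
```

```text
15.225 [0.5933 0.154  0.1128] [-1.  -0.3 -5. ] [-0.1  -0.07  0.01] 0.03086173961143828
along -0.0018 lat -0.0003 heel z 0.0935 F along 0.7 lat 0.8
toolx [ 0.002  0.001 -1.   ] yaw 2.5352
```

move_arm --series '[[[0,0.0025,0,0,0,0,0.6],[0,0.0025,0,0,0,0,0.6],[0,0.0025,0,0,0,0,0.6],[0,0,0,0,0,0,0.6]]]'

```text
time_s: 15.72
ee_pos: [0.5916, 0.1553, 0.1129]
tcp_rot: [-0.328, 0.625, 0.327, 0.628]
force: [3.1, -1.1, -5.7]
gripper_width: 0.0317
```

```bash
python3 chk.py
```

```text
15.725 [0.5916 0.1553 0.1129] [ 3.1 -1.1 -5.7] [-0.22 -0.43  0.08] 0.03166547540356763
along 0.0003 lat -0.0004 heel z 0.0936 F along -3.1 lat -0.8
toolx [ 0.003  0.    -1.   ] yaw 2.5351
```

move_arm --series '[[[0.005,-0.0015,0,0,0,0,0.6],[0.006,0,0,0,0,0,0.6],[0.006,0,0,0,0,0,0.6],[0.005,0,0,0,0,0,0.6],[0.005,0,0,0,0,0,0.6],[0,0,0,0,0,0,0.6]]]'

```text
time_s: 16.48
ee_pos: [0.5915, 0.1552, 0.1018]
tcp_rot: [-0.328, 0.626, 0.328, 0.627]
force: [1.7, -1.1, -4.4]
gripper_width: 0.0314
```

```bash
python3 chk.py
```

```text
16.475 [0.5915 0.1552 0.1018] [ 1.7 -1.1 -4.4] [-0.16 -0.28  0.02] 0.03138812493785185
along 0.0004 lat -0.0002 heel z 0.0825 F along -2.0 lat -0.1
toolx [ 0.002  0.001 -1.   ] yaw 2.5351
```

move_arm --series '[[[0.004,0,0,0,0,0,0.6],[0.004,0,0,0,0,0,0.6],[0.003,0,0,0,0,0,0.6],[0.003,0,0,0,0,0,0.6],[0,0,0,0,0,0,0.6]]]'

```text
time_s: 17.1
ee_pos: [0.5921, 0.1549, 0.0968]
tcp_rot: [-0.328, 0.625, 0.327, 0.628]
force: [2.5, -2.5, -2.2]
gripper_width: 0.0312
```

```bash
python3 chk.py
```

```text
17.1 [0.5921 0.1549 0.0968] [ 2.5 -2.5 -2.2] [-0.53 -0.37  0.09] 0.031203777166911858
along -0.0003 lat -0.0004 heel z 0.0775 F along -3.5 lat 0.7
toolx [ 0.003  0.    -1.   ] yaw 2.535
```

Contact is at heel ≈ home + 15.5 mm, so the tongues are hooked. I'll release, rise, tilt away from the post and shut the fingers.

move_arm --series '[[[0,0,0,0,0,0,0.2],[0,0,0,0,0,0,-1],[0,0,0,0,0,0,-1],[0,0,0,0,0,0,-1],[-0.03,0,0,0,0,0,-1],[-0.08,0,0,0,0,0,-1],[-0.1,0,0,0,0,0,-1],[-0.12,0,0,0,0,0,-1],[-0.08,0,0,0,0,0,0.5],[-0.04,0,0,0,0,0,1],[0,0,0,0,0,0.25,1],[0,0,0,0,0,0.25,1],[0,0,0,0,0,0.2,1],[0,0,0,0,0,0,1],[0,0,0,0,0,0,1]]]'

```text
time_s: 18.98
ee_pos: [0.5909, 0.1553, 0.276]
tcp_rot: [-0.214, 0.673, 0.432, 0.561]
force: [0.1, -0.1, 0.3]
gripper_width: 0.0002
```

```bash
cat > tip.py <<'E'
from bench import *
from h import *
s=sense();Rc=R.from_quat(s["tcp_rot"]).as_matrix()
P=[.5144,.2084,2.535];f=np.array([np.cos(P[2]),np.sin(P[2]),0])
tip=s["ee_pos"]+Rc[:,0]*nose_length() if callable(nose_length) else s["ee_pos"]+Rc[:,0]*nose_length
low=tip-.011*Rc[:,1]
l=np.array([-f[1],f[0],0]);o=np.array([P[0],P[1],0])
print(s["time_s"],s["gripper_width"],"low corner along,lat,z",((low-o)@f).round(4),((low-o)@l).round(4),low[2].round(4),"tip",((tip-o)@f).round(4),tip[2].round(4),"F",s["force"].round(1))
for tgt in ([-.031,.212],): 
    v=(tgt[0]-(low-o)@f)*f-((low-o)@l)*l+[0,0,tgt[1]-low[2]]; print("shift shares to",tgt,(Rc.T@v/.4).round(4))
print("down 10mm:",(Rc.T@[0,0,-.01]/.4).round(4))
E
python3 tip.py; python3 - <<'E'
from bench import *
from h import *
a=capture("scene")[:,:,::-1];b=capture("side")[:,:,::-1]
f=4
o=np.hstack([cv2.resize(a[125:245,330:430],None,fx=f,fy=f,interpolation=cv2.INTER_CUBIC),cv2.resize(b[110:230,280:380],None,fx=f,fy=f,interpolation=cv2.INTER_CUBIC)])
cv2.imwrite("pics/c6.png",o)
E
```

```text
18.975 0.00019538493379054668 low corner along,lat,z -0.0987 0.0001 0.2591 tip -0.0883 0.2629 F [ 0.1 -0.1  0.3]
shift shares to [-0.031, 0.212] [ 0.1684  0.1189 -0.    ]
down 10mm: [ 0.0235 -0.0085 -0.    ]
```

View pics/c6.png

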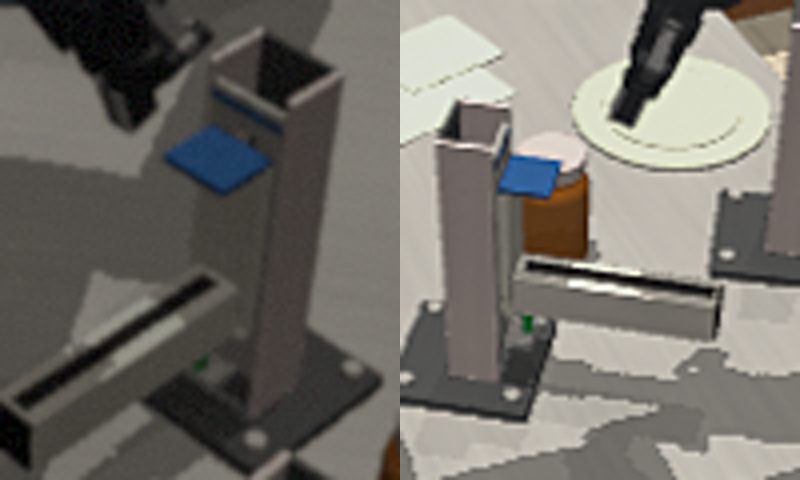

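The arm hangs in both slots with the beam near level, resting on the catch. Now I'll press the tab.

move_arm --series '[[[0.03,0.02,0,0,0,0,1],[0.05,0.035,0,0,0,0,1],[0.05,0.035,0,0,0,0,1],[0.038,0.029,0,0,0,0,1],[0,0,0,0,0,0,1],[0.0094,-0.0034,0,0,0,0,1],[0.0094,-0.0034,0,0,0,0,1],[0.005,-0.0018,0,0,0,0,1],[0,0,0,0,0,0,1]]]'

```text
time_s: 20.2
ee_pos: [0.5362, 0.1936, 0.2202]
tcp_rot: [-0.214, 0.673, 0.432, 0.561]
force: [-0.4, -0.5, 4.0]
gripper_width: -0.0002
```

```bash
python3 tip.py
```

```text
20.2 -0.0002036273734007002 low corner along,lat,z -0.0319 -0.0004 0.2033 tip -0.0216 0.2071 F [-0.4 -0.5  4. ]
shift shares to [-0.031, 0.212] [-0.0196  0.0096 -0.0009]
down 10mm: [ 0.0235 -0.0085 -0.0001]
```

Contact on the tab at 4 N. Pushing down in 2–3 mm steps.

move_arm --series '[[[0.006,-0.0022,0,0,0,0,1],[0.006,-0.0022,0,0,0,0,1],[0.006,-0.0022,0,0,0,0,1],[0,0,0,0,0,0,1]]]'

```text
time_s: 20.7
ee_pos: [0.5362, 0.1936, 0.2123]
tcp_rot: [-0.214, 0.673, 0.432, 0.561]
force: [0.5, -0.4, 2.5]
gripper_width: -0.0001
```

```bash
python3 tip.py
```

```text
20.7 -8.548548369954823e-05 low corner along,lat,z -0.0319 -0.0004 0.1954 tip -0.0216 0.1991 F [ 0.5 -0.4  2.5]
shift shares to [-0.031, 0.212] [-0.0383  0.0163 -0.0008]
down 10mm: [ 0.0235 -0.0085 -0.0001]
```

move_arm --series '[[[0.005,-0.0018,0,0,0,0,1],[0.004,-0.0015,0,0,0,0,1],[0,0,0,0,0,0,1]]]'

```text
time_s: 21.08
ee_pos: [0.5352, 0.1937, 0.2072]
tcp_rot: [-0.214, 0.674, 0.432, 0.56]
force: [0.6, -0.1, -0.5]
gripper_width: -0.0
```

```bash
python3 tip.py
```

```text
21.075 -1.4532976209109028e-05 low corner along,lat,z -0.031 0.0002 0.1903 tip -0.0207 0.194 F [ 0.6 -0.1 -0.5]
shift shares to [-0.031, 0.212] [-0.051   0.0187  0.0005]
down 10mm: [ 0.0235 -0.0086 -0.    ]
```

The force dropped at z 0.190, which suggests it has snapped in. I'll press gently on to confirm a hard stop.

move_arm --series '[[[0.002,-0.0007,0,0,0,0,1],[0.002,-0.0007,0,0,0,0,1],[0,0,0,0,0,0,1]]]'

```text
time_s: 21.45
ee_pos: [0.5355, 0.1938, 0.2062]
tcp_rot: [-0.214, 0.673, 0.432, 0.561]
force: [0.7, 1.2, 0.2]
gripper_width: 0.0001
```

```bash
python3 tip.py
```

```text
21.45 0.0001082341971704784 low corner along,lat,z -0.0312 -0.0001 0.1893 tip -0.0209 0.193 F [0.7 1.2 0.2]
shift shares to [-0.031, 0.212] [-0.0532  0.02   -0.0002]
down 10mm: [ 0.0235 -0.0085 -0.    ]
```

move_arm --series '[[[0.0025,-0.0009,0,0,0,0,1],[0.0025,-0.0009,0,0,0,0,1],[0,0,0,0,0,0,1]]]'

```text
time_s: 21.82
ee_pos: [0.5357, 0.194, 0.2052]
tcp_rot: [-0.214, 0.673, 0.432, 0.561]
force: [-0.3, -0.6, 7.0]
gripper_width: -0.0001
```

```bash
python3 tip.py
```

```text
21.825 -5.8188565444690276e-05 low corner along,lat,z -0.0313 -0.0003 0.1883 tip -0.021 0.1921 F [-0.3 -0.6  7. ]
shift shares to [-0.031, 0.212] [-0.0554  0.0209 -0.0007]
down 10mm: [ 0.0235 -0.0085 -0.0001]
```

move_arm --series '[[[0.003,-0.0011,0,0,0,0,1],[0.002,-0.0007,0,0,0,0,1],[0,0,0,0,0,0,1]]]'

```text
time_s: 22.2
ee_pos: [0.5359, 0.1941, 0.2049]
tcp_rot: [-0.214, 0.672, 0.432, 0.562]
force: [-2.1, -1.6, 16.6]
gripper_width: -0.0001
```

```bash
python3 tip.py
```

```text
22.2 -0.00014460473052899426 low corner along,lat,z -0.0314 -0.0006 0.188 tip -0.021 0.1918 F [-2.1 -1.6 16.6]
shift shares to [-0.031, 0.212] [-0.0561  0.0213 -0.0013]
down 10mm: [ 0.0235 -0.0085 -0.0001]
```

Firm stop: 17 N with only 0.3 mm of travel. I'll push a touch more, then back off straight up and away, and look.

move_arm --series '[[[0.002,-0.0007,0,0,0,0,1],[0,0,0,0,0,0,1],[-0.01,0.0037,0,0,0,0,1],[-0.03,0.011,0,0,0,0,1],[-0.08,0.02,0,0,0,0,1],[-0.13,0,0,0,0,0,1],[-0.13,0,0,0,0,0,1],[0,0,0,0,0,0,1],[0,0,0,0,0,0,1]]]'

```text
time_s: 23.32
ee_pos: [0.5672, 0.1714, 0.3483]
tcp_rot: [-0.214, 0.673, 0.432, 0.56]
force: [0.1, -1.1, -1.4]
gripper_width: 0.0002
```

```bash
python3 - <<'E'
from bench import *
from h import *
s=sense();print(s["time_s"],s["ee_pos"],s["force"])
a=capture("scene")[:,:,::-1];b=capture("side")[:,:,::-1]
f=4
o=np.hstack([cv2.resize(a[125:245,330:430],None,fx=f,fy=f,interpolation=cv2.INTER_CUBIC),cv2.resize(b[110:230,280:380],None,fx=f,fy=f,interpolation=cv2.INTER_CUBIC)])
cv2.imwrite("pics/c7.png",o)
for n,i in (("scene",a),("side",b)):
    o0=cv2.imread(f"pics/{n}0.png"); d=cv2.absdiff(o0,np.ascontiguousarray(i)).max(2)
    c=calibration(n)
    for nm,p in (("cup",[.75,-.032,.04]),("jar",[.606,.346,.05]),("bowl",[.734,-.251,.03])):
        u,v=proj(c,p)[0].astype(int); print(n,nm,(u,v),"changed px",int((d[v-20:v+20,u-20:u+20]>40).sum()))
# expected home tab corners
for n in ("scene","side"):
    c=calibration(n); print(n,[[ (proj(c,place([.5144,.2084,2.535],[[-.04,y,.128+z],[-.168,y*.73,.038+z]]))).round(1).tolist() for y in (.022,-.022)] for z in (.062,)])
E
```

```text
23.325 [0.56724683 0.17138661 0.34828252] [ 0.07460042 -1.12595536 -1.38312228]
scene cup (np.int64(255), np.int64(273)) changed px 15
scene jar (np.int64(441), np.int64(250)) changed px 0
scene bowl (np.int64(165), np.int64(253)) changed px 0
side cup (np.int64(407), np.int64(222)) changed px 213
side jar (np.int64(316), np.int64(159)) changed px 168
side bowl (np.int64(444), np.int64(282)) changed px 0
scene [[[[369.4, 168.4], [327.5, 227.7]], [[384.5, 177.9], [337.8, 235.7]]]]
side [[[[316.7, 161.8], [357.8, 189.7]], [[320.0, 153.1], [359.4, 183.1]]]]
```

View pics/c7.png

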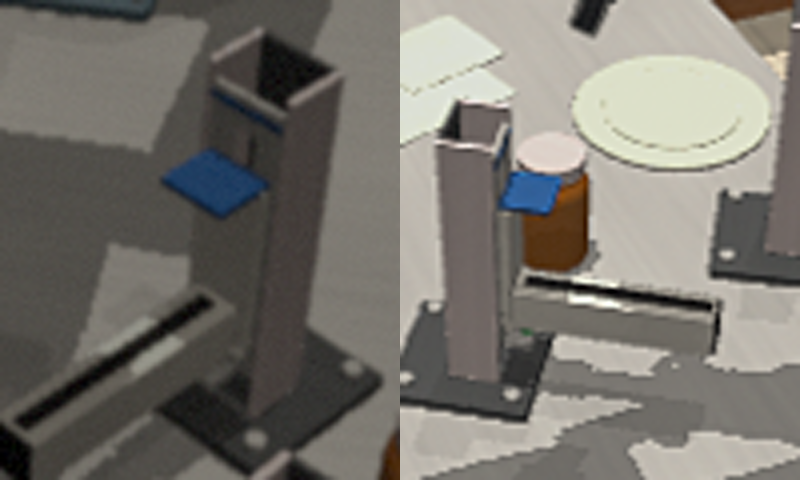

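```bash
python3 -c "
from bench import *
print(finish_job(), sense()['time_s'])"
```

```text
the job is handed in; nothing more can be done
the job is handed in; nothing more can be done
```

I hung the middle-sized shelf arm on the post nearest the robot base and pushed it down until it locked. I then let go and handed the job in at about 23.4 s of the 53 s allowed.

- **Slots:** The wrist camera showed the strip sitting 8 mm below nominal. The tongues went in without resistance at heel height 0.093 m until the plate touched the strip. The arm then sank freely until the catch resisted at about 0.0775 m.
- **Lock:** I pushed the tab down with closed fingers. The resistance fell away as the catch snapped in. It then hit a firm stop at 17 N after about 15 mm of tab travel, which matches the home height.
- **Final pictures:** The tab is within about 2 px of its expected home position and the green pin is down under the arm. The beam end is within 1.5 px in the side view but about 3 px low in the scene view, so level is only confirmed to about that.
- **Bystanders:** The scene camera shows the bowl and jar unchanged, and only 15 changed pixels at the cup. The side view changed around the cup and jar; I put that down to shadow at the cup and the hung arm blocking the view of the jar, but did not check further.
- **Not measured:** The catch and pin positions had no direct reading, so the lock is judged from force, travel and the pictures.

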